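# Lift a bleach tablet with the tongs and hold it over the soaking basin

## Robot

A 6-joint arm with a two-finger parallel gripper is mounted at the origin on the work surface. World frame = base frame: x ahead of the robot, y to its left, z up, the work surface at z = 0. Lengths are in m, angles in rad, forces in N, time in s.
With the tool pointing down it reaches from about 0.3 to 0.875 m from the base axis. Payload 6.4 kg.
Tool frame: the origin (TCP) lies midway between the tips of the shut fingers; the grasp point (between the pads) lies 19 mm behind it; z points along the fingers, y is the line along which they close (so a half turn about z gives the same grasp; the last joint's range is limited). The gripper opens to 85 mm and grips with 20 to 120 N. Pads are 22 mm wide; open, the fingers measure 114 mm over their backs; the gripper's body (76 mm by 85 mm) begins 54 mm behind the grasp point. The pads swing forward as they close: fully open they stand 13 mm farther back than shut.
Start: joints at [0.945, 0.181, 1.607, -0, 1.354, -0.206], TCP at [0.234, 0.525, 0.231] pointing down, gripper open.
Joint ranges: [-2.99, 2.99], [-0.89, 2.07], [0.3, 2.58], [-1.14, 4.28], [0, 2.63], [-3.12, 3.12]. Speed limits (rad/s): [2.57, 2.57, 3.01, 3.14, 3.14, 3.14].

## Interface

Orientations are given as a 3x3 rotation matrix whose columns are the frame's x, y, z axes.
In Python, from bench import arm, hand, optics, status gives the robot as it stands. Calls block until the motion is done:
- arm.move_to(position, orientation): joint-space move of the TCP to a pose.
- arm.movel(position, orientation=None, v=0.15, f_stop=None): straight line of the TCP; orientation=None keeps the orientation; v is the mean speed in m/s. With f_stop (N) it stops when the force on the tool has changed by that much, and returns True; else False.
- arm.move_j(angles): joint-space move.
- hand.command_gripper(opening): finger opening in m; the grip force is fixed at half the most; returns when the fingers have stopped.
- arm.hold(seconds).
- arm.inverse_kinematics(position, orientation): joint angles nearest the present ones, or None.
- optics.get_image(name): name is "scene" or "top" or "wrist"; returns a dict with "img" (400x640x3 uint8, red, green, blue), "camera_matrix" (3x3 intrinsics, pixels), "distortion" ([k1, k2, p1, p2, k3] as OpenCV has them; the pictures are not rectified), "origin" and "attitude" of the camera in the world. Camera axes: x right, y down, z forward; pixel columns grow to the right and rows downward; lengths in m; the calibration is good to about 2 mm. A picture is of the moment at which its call begins. There is no depth.
A pose or a line that the arm cannot do raises arm.Unreachable and nothing moves.
- arm.close_job(): hands the job in; it is judged then, once.
Readings, each from a call of its own:
- status.get_t(): time.
- status.get_joint_positions(): joint angles.
- status.get_joint_velocities(): joint speeds.
- status.get_joint_torque(): joint torques, N m.
- status.get_position(): TCP position.
- status.get_ee_rot(): TCP orientation.
- status.get_force(): force on the tool from outside, world axes, zero at the start.
- status.get_wrist_torque(): the same for the moment, N m.
- status.get_width(): finger opening in m.
- status.get_grip_force(): force on a finger pad.
Only numpy, scipy, OpenCV 4.12 (cv2) and the standard library are available. Lean on these libraries where they do the work, as an engineer would, in place of code of your own. Each camera call takes 0.05 s, during which the arm holds its last target. There are 200 camera calls.

## Task

Bleach tablets are caustic, so never let the gripper itself touch one: take up the spring tongs by their arms, squeeze them on the round tablet that lies on the coaster, lift it off and bring it over the middle of the soaking basin. Finish holding it there, still and clear above the basin's rim, ready to be dropped in later: do not let go of the tablet or of the tongs. Leave the basin, the coaster and everything else on the shelf where they are.

Things in the scene. Friction and masses are not known exactly. Their poses are not given: they have to be found in the camera images.
- tongs_grip (a point): Where to grip the tongs, at their centre of mass: on the middle line, 95 mm from the pin, 13 mm above the underside; axes as the tongs. Width over both arms here: 49 mm sprung open, 31 mm with the tablet pinched. Narrowing it to 43 mm (outer faces then parallel) is enough to lift the tongs with the tips still wide open; then a grip of 20 N or more, closing all the way, pinches the tablet.
- tongs_tips (a point): Midway between the flat gripping tips of the tongs, 97 mm ahead of tongs_grip along x, 13 mm above the underside. Each tip is 28 mm long (15 mm behind this point to 13 mm ahead) and 26 mm tall; the inner faces are 66 mm apart when open, about 55 mm when tongs_grip is narrowed to 43 mm.
- tongs: Stainless spring tongs, 205 mm long, 120 g, lying on their side: two flat arms, strips 3 mm thick and 26 mm tall standing on edge, joined by a hinge pin at the rear, so that they open and close level with the shelf. A pull ring reaches 26 mm behind the pin. Origin on the pin at the underside; x along the middle line towards the tips, z up, y to the left arm.
- tong_left: The tongs' left arm (+y side); origin on the hinge pin. From sprung open, each arm turns in 0.09 rad to meet the tablet, 0.165 rad at most (tips all but shut on nothing). The spring pushes each arm outward with about 6 N at tongs_grip when open, 8 N when on the tablet.
- tong_right: The tongs' right arm (-y side); origin on the hinge pin. A flush dark inset in each arm's outer face, 62 to 122 mm from the pin, marks the grip.
- tablet_center (a point): Centre of the bleach tablet: an off-white round pressed tablet, 32 mm across, 20 mm tall, about 22 g, lying flat on the coaster. z is its axis.
- tablet: The same tablet; origin at the centre of its underside.
- coaster: Unglazed ceramic coaster, a loose flat disc 100 mm across and 8 mm thick on the shelf, left or right of the tongs. Origin at the centre of its underside.
- basin_rim (a point): Centre of the mouth of the white enamel soaking basin, level with its rim, 66 mm above the shelf. The basin is round, 194 mm across the rim, 124 mm across the foot, empty and loose, on the other side of the tongs from the coaster. Taller things (tin, bottles, iron, peg basket) stand only along the back and the sides, 30 mm or more from it.
- basin: The soaking basin; origin at the centre of its underside.
- clothespin_a: Orange plastic clothespin lying on the shelf, 74 x 14 x 11 mm; a bystander, between coaster and basin and farther from the robot than the tongs.
- clothespin_b: Orange plastic clothespin, as above; a bystander at the left.
- clothespin_c: Orange plastic clothespin, as above; a bystander at the right.
- scoop: Stainless measuring scoop standing on the shelf, cup 52 mm across and 34 mm tall, handle 85 mm long at the height of its rim; a bystander nearer the robot at the left, its handle towards the robot.
- brush: Wooden scrubbing brush lying on its bristles, 150 x 42 x 37 mm; a bystander nearer the robot at the right, its handle towards the robot.
There are look-alikes about, which are no part of the job. What is shaped like the tongs but green or purple is not meant.

How it is judged:
On the way, in this order (a step that is already met when the one before it is completed fails the run):
1. the gripper holds the tongs, lifted off the shelf (contact force between the fingers and tongs above 1 N and height (world z) of tongs_grip above 0.018 m and height (world z) of tongs above 0.003 m), for 0.2 s.
2. both arms of the tongs pinch the tablet and have lifted it off the coaster (contact force between each of tong_left, tong_right and tablet above 0.5 N and contact force between tablet and coaster below 0.02 N and height (world z) of tablet_center above 0.04 m), for 0.2 s.
At the end, for the whole second after the job is handed in: For the last second: gripper on the tongs; both tong arms press the tablet (over 0.5 N each); tablet within 50 mm of the basin's middle from above, its centre over 85 mm above the shelf (rim 66), under 0.05 m/s; tablet and tongs off the basin; basin and coaster moved under 30 mm (contact force between the fingers and tongs above 1 N and contact force between each of tong_left, tong_right and tablet above 0.5 N and horizontal distance between tablet_center and basin_rim below 0.05 m and height (world z) of tablet_center above 0.085 m and contact force between each of tablet, tongs and basin below 0.05 N and linear speed of tablet below 0.05 m/s and distance of each of basin, coaster from where it was at the start of the episode below 0.03 m); the arm keeps its last pose, push and grip.
It fails at once if the gripper or arm touches the tablet (contact force between any of the fingers, the arm and tablet above 0.2 N).
It fails at once if the basin or the coaster is pushed more than 30 mm (distance of any of basin, coaster from where it was at the start of the episode above 0.03 m).
It fails at once if a bystander is moved more than 20 mm (distance of any of clothespin_a, clothespin_b, clothespin_c, scoop, brush from where it was at the start of the episode above 0.02 m).
It also fails if it takes over 42 s, if anything falls off the work surface, if the arm or the gripper's body presses on something with over 40 N, if the wrist force passes 120 N, or if a joint passes its speed limit or range.

## Working session

There is one attempt and no reset: what is moved stays moved. The work goes in short steps, each a Python script; the robot and the scene stay as the last script left them, time stands still between calls to the robot, and variables do not carry over. Pictures are saved under pics/ and viewed, at most 10 in all, crops included, and the job is handed in when it is done.

```bash
mkdir -p pics
cat > h.py <<'E'
import numpy as np, cv2, pickle
from bench import arm, hand, optics, status
def snap(name,fn):
    d=optics.get_image(name); cv2.imwrite(f'pics/{fn}.png',d['img'][:,:,::-1]); pickle.dump(d,open(f'pics/{fn}.pkl','wb')); return d
def ray(d,uv):
    p=cv2.undistortPoints(np.array([[uv]],float),np.array(d['camera_matrix']),np.array(d['distortion']))[0,0]
    return np.array(d['origin']),np.array(d['attitude'])@np.array([p[0],p[1],1.])
def at(d,uv,z):
    o,r=ray(d,uv); return o+r*(z-o[2])/r[2]
def tri(obs):
    A=np.zeros((3,3));b=np.zeros(3)
    for d,uv in obs:
        o,r=ray(d,uv); r=r/np.linalg.norm(r); P=np.eye(3)-np.outer(r,r); A+=P;b+=P@o
    x=np.linalg.solve(A,b); return x,[np.linalg.norm(np.cross(x-o,r/np.linalg.norm(r))) for o,r in (ray(d,uv) for d,uv in obs)]
def load(fn): return pickle.load(open(f'pics/{fn}.pkl','rb'))
E
python3 - <<'E'
from h import *
for n in('top','scene','wrist'):
    d=snap(n,n+'0'); print(n,np.round(d['origin'],3),np.round(d['attitude'],2).tolist(),d['camera_matrix'][0][0])
print(status.get_t(),status.get_ee_rot())
cv2.imwrite('pics/both.png',np.vstack([load('top0')['img'],load('scene0')['img']])[:,:,::-1])
E
```

```text
top [ 0.279 -0.081  1.537] [[-0.02, -0.99, 0.12], [-1.0, 0.02, -0.02], [0.02, -0.12, -0.99]] 386.43335590472327
scene [1.514 0.239 0.739] [[-0.3, 0.5, -0.81], [0.95, 0.15, -0.26], [-0.01, -0.85, -0.52]] 407.59784422777625
wrist [0.164 0.556 0.373] [[0.41, 0.87, 0.28], [0.91, -0.39, -0.12], [0.0, 0.3, -0.95]] 279.9755514951512
0.15 [[-9.13196106e-01  4.07519631e-01 -7.89114101e-04]
 [ 4.07520300e-01  9.13195501e-01 -1.08697009e-03]
 [ 2.77653799e-04 -1.31419687e-03 -9.99999098e-01]]
```

View pics/top0.png

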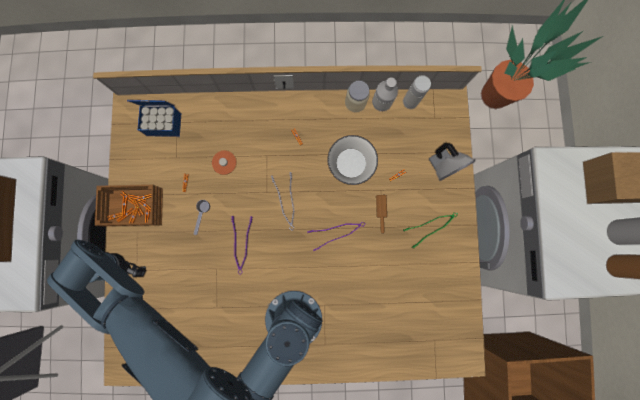

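View pics/scene0.png

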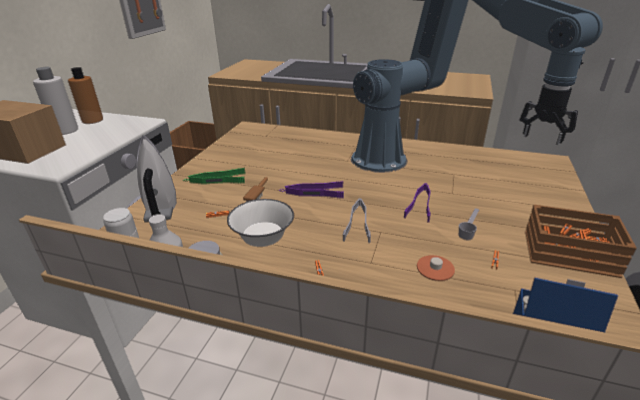

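The top view shows the steel tongs with the pin at about (292,228) and tips at about (274–292,176). The coaster with its tablet is at (224,162), and the basin is at (352,160). The scene view agrees: tongs (357,222), tablet (436,263), basin (261,222). The purple and green ones are look-alikes. Next I'll take wrist views from two places.

Run:
```python
from h import *
d=load('top0')
for n,uv,z in(('pin',(292,228),.026),('tips',(283,176),.026),('tab',(222,162),.028),('basin',(352,160),.066)): print(n,at(d,uv,z).round(3))
w=load('wrist0'); R=status.get_ee_rot(); R=np.array(R)
print('cam in tool',R.T@(np.array(w['origin'])-status.get_position()),(R.T@np.array(w['attitude'])).round(2).tolist())
# tool x = -x world => camera placement
Rd=np.array([[-1,0,0],[0,1,0],[0,0,-1.]])
for s in(1,-1):
    q=arm.inverse_kinematics([.45,.05,.28],Rd@np.diag([s,s,1])); print(s,q)
```

```text
pin [ 0.352 -0.002  0.026]
tips [0.559 0.03  0.026]
tab [0.621 0.272 0.028]
basin [ 0.609 -0.241  0.066]
cam in tool [ 0.076761   -0.00058192 -0.1425486 ] [[-0.0, -0.95, -0.3], [1.0, -0.0, 0.0], [-0.0, -0.3, 0.95]]
1 [-1.52547954e-01 -1.44020364e-01  1.83818703e+00 -4.44089210e-16
  1.44742599e+00 -1.72334428e+00]
-1 [-1.52547954e-01 -1.44020364e-01  1.83818703e+00 -4.44089210e-16
  1.44742599e+00  1.41824837e+00]
```

Run:
```python
from h import *
Rd=np.array([[-1,0,0],[0,1,0],[0,0,-1.]])
arm.move_to([.42,-.06,.30],Rd); snap('wrist','wA'); print(status.get_t())
arm.move_to([.46,.10,.30],Rd); snap('wrist','wB'); print(status.get_t())
```

```text
2.4083
3.1583
```

View pics/wA.png

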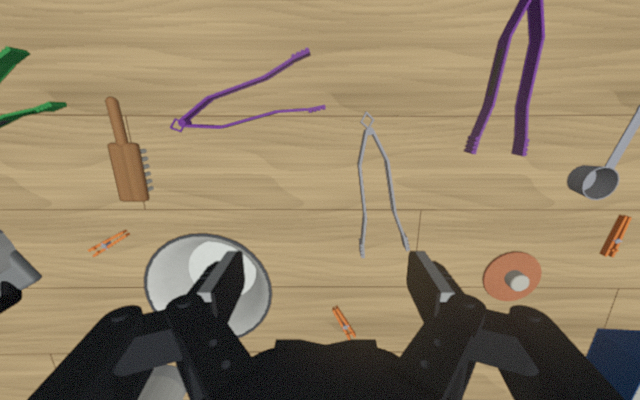

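View pics/wB.png

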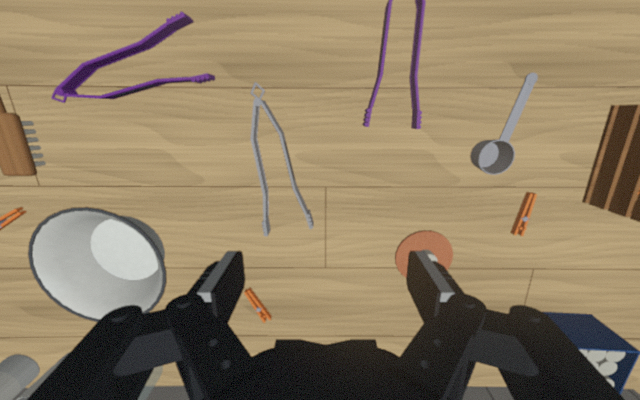

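Tongs in A: pin (368,128), tips (362,250) and (406,245). Tablet in A: (517,281). Basin in A: centred about (208,287). In B the tongs are clear, with the pin at (258,101), but a finger hides the tablet. I'll take one more view with the tablet between the fingers and make enlarged crops.

Run:
```python
from h import *
Rd=np.array([[-1,0,0],[0,1,0],[0,0,-1.]])
arm.move_to([.44,.23,.30],Rd); d=snap('wrist','wC'); print(status.get_t())
a,b,c=[load(n)['img'] for n in('wA','wB','wC')]
up=lambda i,x,y,w,h,s:cv2.resize(i[y:y+h,x:x+w],None,fx=s,fy=s,interpolation=cv2.INTER_CUBIC)
# tongs A x330..430,y105..265 ; B x 235..335,y75..245
cv2.imwrite('pics/crop1.png',np.hstack([up(a,330,105,110,160,3.6),up(b,230,78,110,160,3.6)])[:,:,::-1])
cv2.imwrite('pics/crop2.png',np.vstack([np.hstack([up(a,470,240,90,70,4),up(c,280,190,90,70,4)]),])[:,:,::-1])
```

```text
3.8
```

View pics/crop1.png

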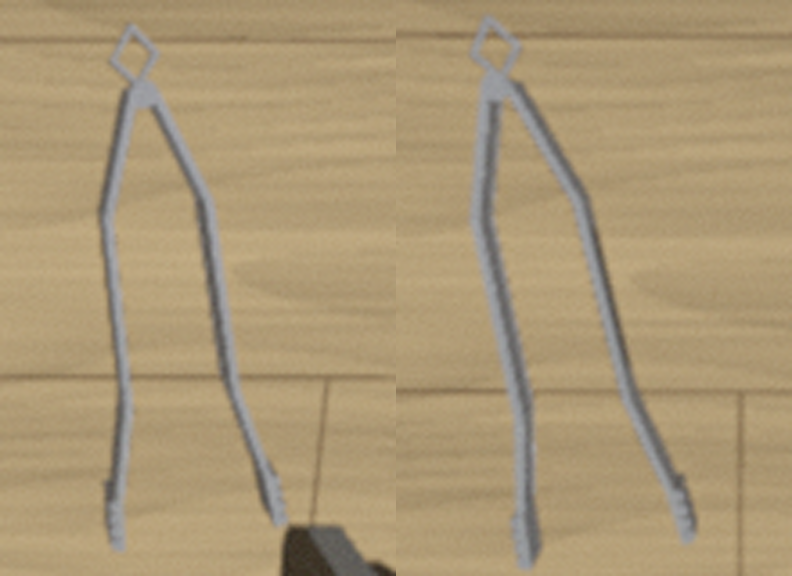

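View pics/wC.png

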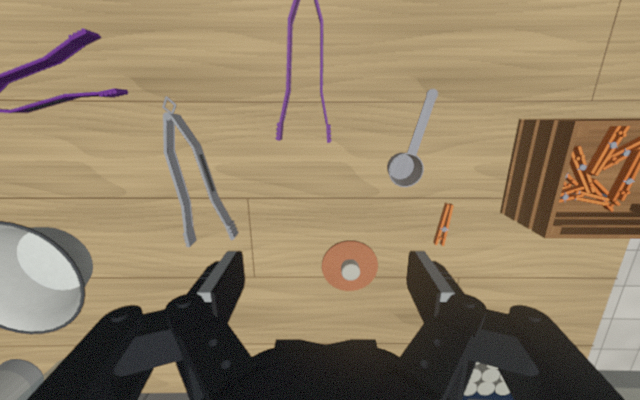

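View pics/crop2.png

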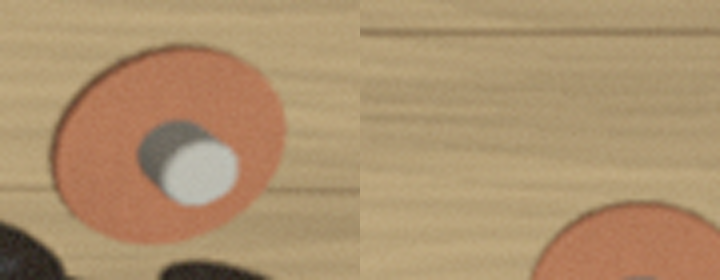

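The tong corners in the two crops match each other, and the tablet top is visible in A at (520,283) and in C at about (350,271). Now I'll triangulate.

Run:
```python
from h import *
from scipy.optimize import least_squares
A,B,C=[load(n) for n in('wA','wB','wC')]
P={'pin':((144,92),(104,90)),'tipL':((118,548),(131,567)),'tipR':((281,522),(292,540)),'b1L':((106,212),(86,222)),'b1R':((207,203),(188,200)),'b2L':((124,385),(131,403)),'b2R':((232,378),(232,393))}
for k,(a,b) in P.items():
    ua=np.array(a)/3.6+[330,105]-.36; ub=np.array(b)/3.6+[230,78]-.36
    x,e=tri([(A,ua),(B,ub)]); print(k,x.round(4),np.round(e,4), 'z26:',at(A,ua,.026).round(4)[:2],at(B,ub,.026).round(4)[:2])
def blob(d,x,y,w,h):
    i=d['img'][y:y+h,x:x+w].astype(int); m=((i.min(2)>165)&(i.max(2)-i.min(2)<30)).astype(np.uint8)
    n,l,s,c=cv2.connectedComponentsWithStats(m); k=1+np.argmax(s[1:,4]); return c[k]+[x,y],s[k,4]
a,sa=blob(A,495,260,50,40); c,sc=blob(C,325,250,50,40)
x,e=tri([(A,a),(C,c)]); print('tablet top',a,sa,c,sc,x.round(4),np.round(e,4),at(A,a,.028)[:2],at(C,c,.028)[:2])
ra=[(145,283),(200,234),(271,297),(158,252),(250,253)]; rb=[(30,250),(85,208),(165,275),(50,221),(140,228),(113,321)]
def f(p):
    return [np.hypot(*(at(d,q,p[2])[:2]-p[:2]))-.097 for d,l in((A,ra),(B,rb)) for q in l]
s=least_squares(f,[.61,-.24,.06]); print('rim',s.x.round(4),np.round(s.fun,4))
```

```text
pin [0.3714 0.0052 0.0203] [0.0009 0.0009] z26: [0.3702 0.0045] [0.3724 0.0062]
tipL [0.5776 0.003  0.0223] [0.0002 0.0002] z26: [0.5757 0.0024] [0.5756 0.0039]
tipR [0.5624 0.0767 0.0258] [0. 0.] z26: [0.5623 0.0767] [0.5624 0.0767]
b1L [ 0.4226 -0.0076  0.0128] [0.0015 0.0015] z26: [ 0.4187 -0.0089] [ 0.4229 -0.0047]
b1R [0.4157 0.0352 0.0162] [0.001 0.001] z26: [0.415  0.0328] [0.4141 0.037 ]
b2L [0.5035 0.0046 0.0062] [0.0009 0.0009] z26: [0.4954 0.0018] [0.4989 0.0087]
b2R [0.496  0.0512 0.0171] [0.0007 0.0007] z26: [0.4921 0.049 ] [0.4944 0.0521]
tablet top [519.8121547  283.02209945] 181 [350.59042553 271.79787234] 188 [0.6237 0.2718 0.0276] [0.0003 0.0003] [0.62389906 0.27163775] [0.62309672 0.27176392]
rim [ 0.6141 -0.2429  0.0632] [ 0.0013  0.0003  0.0005 -0.001  -0.0012  0.002   0.001  -0.0005 -0.0032
  0.0022 -0.0005]
```

Tongs: pin about (.371,.005), yaw about 0.175, grip about (.463,.021). Tablet (.6235,.2717), top at z=.0276. Rim (.614,−.243), z≈.063. Next: grasp, lift slightly and check clearances around the approach.

```bash
cat >> h.py <<'E'
def Rt(y): c,s=np.cos(y),np.sin(y); return np.array([[c,-s,0],[s,c,0],[0,0,1.]])@np.diag([-1.,1,-1])
E
python3 - <<'E'
from h import *
C=load('wC')
for n,uv,z in(('purpL',(279,138),.02),('purpR',(328,140),.02),('scoop',(405,168),.034),('scooptop',(432,92),.034),('coaster',(350,265),.008),('pinb',(443,223),.01)): print(n,at(C,uv,z).round(3))
R=Rt(.175); g=np.array([.463,.0213])
hand.command_gripper(.085)
arm.move_to([*g,.08],R); arm.movel([*g,.001],R,v=.1,f_stop=12)
print(status.get_position(),status.get_force(),status.get_width())
hand.command_gripper(.043); print(status.get_width(),status.get_grip_force(),status.get_force())
arm.movel([*g,.03],R,v=.06); arm.hold(.3)
print(status.get_position(),status.get_grip_force(),status.get_t(),status.get_force(),status.get_wrist_torque())
s=snap('scene','s1');w=snap('wrist','w1')
i=s['img'][150:300,290:460]; cv2.imwrite('pics/c3.png',np.hstack([cv2.resize(i,(510,450),interpolation=cv2.INTER_CUBIC)])[:,:,::-1])
E
```

```text
purpL [0.402 0.161 0.02 ]
purpR [0.405 0.233 0.02 ]
scoop [0.444 0.347 0.034]
scooptop [0.34  0.374 0.034]
coaster [0.622 0.272 0.008]
pinb [0.542 0.425 0.01 ]
[0.4635537  0.02127791 0.00149138] [ 0.02419568 -0.1235367   0.15916068] 0.08485828018156168
0.04314193650393508 8.746771216392517 [-0.36352628  0.68493195  5.89855228]
[0.46271643 0.02133888 0.02966977] 6.540504768490791 7.55 [ 0.28547059  0.5211659  -1.096449  ] [-0.0113804  -0.0275904  -0.01942542]
```

View pics/c3.png

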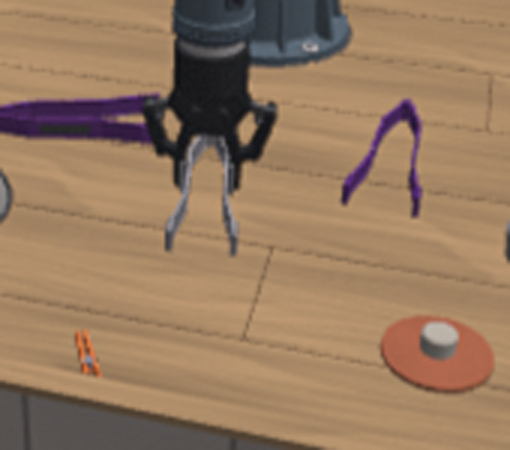

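The lift worked: the force reads −1.1 N, the weight of the tongs, and the tips are wide open, with their ends at scene pixels (346,233) and (368,233). Next I hover over the tablet at yaw 0.7, clear of the purple tongs, and check alignment.

Run:
```python
from h import *
s=load('s1'); m=at(s,(356.9,233),.028); print('tipend mid',m.round(4),'expected',.4627+.11*np.cos(.175),.0213+.11*np.sin(.175))
y=.7; t=np.array([.6235,.2717]); g=t-.097*np.array([np.cos(y),np.sin(y)]); R=Rt(y)
arm.movel([.4627,.0213,.085],v=.15)
arm.move_to([*g,.085],R); arm.movel([*g,.055],R,v=.1); arm.hold(.2)
print(status.get_position(),status.get_width(),status.get_grip_force(),status.get_t())
s=snap('scene','s2');T=snap('top','t2')
i=s['img'][200:300,370:490]; j=T['img'][130:210,190:290]
cv2.imwrite('pics/c4.png',np.hstack([cv2.resize(i,(480,400),interpolation=cv2.INTER_CUBIC),cv2.resize(j,(320,400)[:1]+(256,),interpolation=cv2.INTER_CUBIC) if 0 else cv2.copyMakeBorder(cv2.resize(j,(320,256),interpolation=cv2.INTER_CUBIC),0,144,0,0,cv2.BORDER_CONSTANT)])[:,:,::-1])
```

```text
tipend mid [0.5604 0.0396 0.028 ] expected 0.5710199192795427 0.040451895135295554
[0.54996291 0.20913972 0.05581828] 0.04291033134152558 6.541792452335358 9.6583
```

View pics/c4.png

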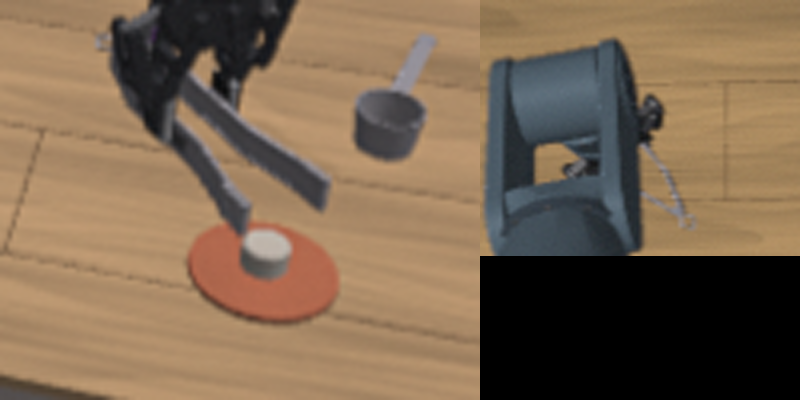

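The tongs hover with tip ends at scene (430,259) and (451,252.5), and the tablet top centre is at (437,261). They are open and straddling the tablet. Next I check the expected tip position numerically.

Run:
```python
from h import *
s=load('s2')
print('tablet',at(s,(436.75,260.75),.028).round(4))
for z in(.050,.054,.060): 
    a,b=at(s,(430,258.75),z),at(s,(450.75,252.5),z); print(z,a.round(4),b.round(4),'mid',((a+b)/2).round(4),np.linalg.norm(a-b))
print('top of tip ends', at(s,(370+248/4,200+207/4),.08).round(4), at(s,(370+328/4,200+182/4),.08).round(4))
c=np.array([.6335+.0005,.2805])
for sgn in(1,-1): print('expected',c+sgn*.0275*np.array([-np.sin(.7),np.cos(.7)]))
```

```text
tablet [0.622  0.2726 0.028 ]
0.05 [0.6464 0.2542 0.05  ] [0.6046 0.3047 0.05  ] mid [0.6255 0.2794 0.05  ] 0.06559336160447896
0.054 [0.6514 0.2541 0.054 ] [0.6099 0.3043 0.054 ] mid [0.6307 0.2792 0.054 ] 0.06521271173959725
0.06 [0.659  0.2539 0.06  ] [0.6178 0.3037 0.06  ] mid [0.6384 0.2788 0.06  ] 0.06464173694227464
top of tip ends [0.6546 0.2561 0.08  ] [0.6136 0.3037 0.08  ]
expected [0.61628401 0.30153316]
expected [0.65171599 0.25946684]
```

Run:
```python
from h import *
y=.7; t=np.array([.6235,.2717]); u=np.array([np.cos(y),np.sin(y)]); R=Rt(y); g=t-.097*u
print('stop',arm.movel([*g,.016],R,v=.06,f_stop=5), status.get_position(),status.get_force())
hand.command_gripper(0.0); arm.hold(.3); print('w',status.get_width(),status.get_grip_force(),status.get_force())
arm.movel([*g,.05],R,v=.05); arm.hold(.3); print(status.get_force(),status.get_width())
arm.movel([*g,.15],R,v=.12); arm.hold(.3); print(status.get_force(),status.get_position(),status.get_width(),status.get_t())
s=snap('scene','s3')
b=np.array([.614,-.243])
for yy in(.7,.3,0,-.3): print(yy,arm.inverse_kinematics([*(b-.097*np.array([np.cos(yy),np.sin(yy)])),.15],Rt(yy)))
```

```text
stop False [0.54950762 0.20924421 0.01607801] [-0.2857875   1.0232949  -1.06678172]
w 0.030161352551205563 59.59721004590392 [ 1.26754055  0.21665828 -0.68592088]
[-0.45738995  0.18719881 -1.72554282] 0.029985461891153725
[-0.46593437  0.5876655  -2.13375821] [0.54900316 0.20914202 0.14938332] 0.030185633346225985 13.5333
0.7 [-7.06065133e-01  3.58822435e-01  1.55769304e+00 -4.44089210e-16
  1.22507718e+00 -2.97686146e+00]
0.3 [-6.82134286e-01  2.92172057e-01  1.64498302e+00 -4.44089210e-16
  1.20443757e+00 -2.55293061e+00]
0 [-6.47077700e-01  2.57717300e-01  1.68857643e+00 -4.44089210e-16
  1.19529892e+00 -2.21787403e+00]
-0.3 [-6.00601413e-01  2.41882548e-01  1.70825047e+00 -4.44089210e-16
  1.19145963e+00 -1.87139774e+00]
```

Run:
```python
from h import *
b=np.array([.614,-.243]); y=-.3; g=b-.097*np.array([np.cos(y),np.sin(y)])
arm.movel([.53,-.0,.16],Rt(.2),v=.12)
arm.movel([*g,.15],Rt(y),v=.12); arm.hold(.8)
print(status.get_position(),status.get_force(),status.get_width(),status.get_grip_force(),status.get_t())
s=snap('scene','s4'); i=s['img'][130:280,190:350]; cv2.imwrite('pics/c5.png',cv2.resize(i,(640,600),interpolation=cv2.INTER_CUBIC)[:,:,::-1])
```

```text
[ 0.52130031 -0.21438256  0.14998229] [ 0.36090291 -0.12041415 -1.5481356 ] 0.029868363327852275 59.56675007008016 18.225
```

View pics/c5.png

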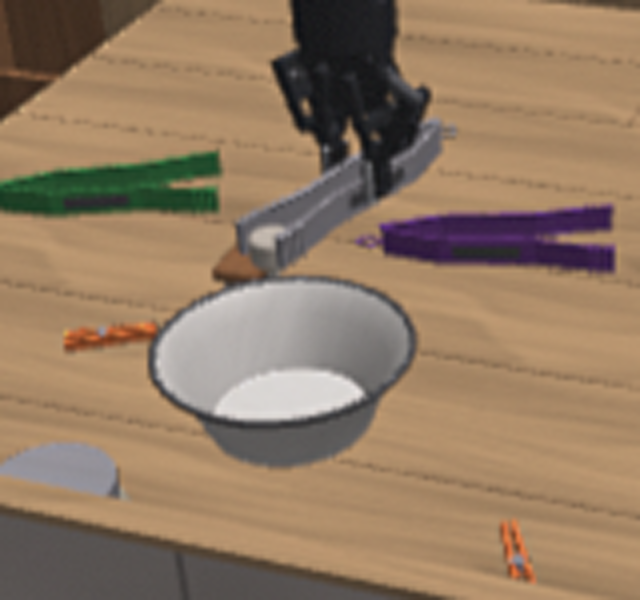

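The tongs hold the tablet, at scene (257,191), and the basin rim is centred at about (261,218). Next is a numeric check, then I'll hand in.

Run:
```python
from h import *
s=load('s4'); a=at(s,(256.75,190.5),.155); b=at(s,(260.75,217.5),.066); print(a.round(3),b.round(3))
d=np.hypot(*(a-b)[:2]); print(d)
if d<.035: arm.hold(.5); print(arm.close_job())
```

```text
[ 0.612 -0.245  0.155] [ 0.617 -0.24   0.066]
0.007263845714486844
the job is handed in; nothing more can be done
None
```

I handed the job in with the tongs pinching the tablet about 7 mm from the basin's middle (measured from above) and about 0.15 m up, well clear of the rim; no verdict was returned.

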